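Clear the cart-repair parts into their trays

ROBOT

A 7-joint arm with a two-finger parallel gripper is mounted at the origin on the work surface. World frame = base frame: x ahead of the robot, y to its left, z up, the work surface at z = 0. Lengths are in m, angles in rad, forces in N, time in s.
With the tool pointing down it reaches from about 0.4 to 0.85 m from the base axis. Payload 10.4 kg.
Tool frame: the origin (TCP) lies between the finger pads; the fingertips stand ahead of it and the grasp point (between the pads) lies 5 mm behind it (manip.tip_extent is the z of the fingertips in the tool frame, in m); z points along the fingers, y is the line along which they close (so a half turn about z gives the same grasp; the last joint's range is limited). The gripper opens to 85 mm and grips with 20 to 120 N. Pads are 22 mm wide; open, the fingers measure 114 mm over their backs; the gripper's body (76 mm by 85 mm) begins 54 mm behind the grasp point. The pads swing forward as they close: fully open they stand 13 mm farther back than shut.
Start: joints at [1.144, 0.332, -0.065, 1.46, 0.022, 1.35, -0.088], TCP at [0.246, -0.575, 0.245] pointing down, gripper open.
Joint ranges: [-2.6, 2.6], [-0.5, 2.12], [-1.47, 1.34], [0.16, 2.42], [-1.27, 4.41], [0.06, 2.06], [-2.6, 2.6]. Speed limits (rad/s): [2.22, 2.22, 2.79, 2.79, 3.14, 3.14, 3.14].

INTERFACE

Orientations are given as a unit quaternion [x, y, z, w].
In Python, from workcell import status, viewer, manip gives the robot as it stands.
- The arm moves only by the tool play_rows, never from a script. Its argument "plan" is one flat list of numbers, 7 for each row, row after row: the turn, a rotation vector about the tool's x, y, z in degrees, then the shift along the tool's x, y, z in m, then the opening, from 0 (shut) to 1 (fully open). In form: [ax, ay, az, dx, dy, dz, grip, ax, ay, az, dx, dy, dz, grip, ...]. A call has 1 to 20 rows; each row is the pose to reach, as a shift and turn from the pose commanded when the call began, along the tool's axes at that moment; what a row does not reach only later rows make up. A row lasts 1/8 s, in which the tool goes at most 62.5 mm and 10.7 degrees, less where a joint would pass 70% of its speed; a pose out of reach is approached as far as the arm can. A call with a gripper value outside its range is refused whole. The fingers move at their own pace and stop on an object; "squeeze" is the grip in N (left out, the last holds). Time passes only in rows, so rows that repeat a pose let the fingers close. It gives the time, the measured TCP pose, the force, the opening and the grip force at its end, in the units of the state.
- status.get_obs(): the state, without advancing time (a new reading comes with each control period).
- viewer.camera(name): name is "scene" or "side" or "wrist"; returns the picture (384x512x3 uint8, red, green, blue); there is no depth.
- viewer.camera_model(name): a dict with "fx", "fy", "cx", "cy" (pixels), "D" ([k1, k2, p1, p2, k3] as OpenCV has them; the pictures are not rectified), "R" (3x3) and "t" (3): a world point X has camera coordinates R X + t. Camera axes: x right, y down, z forward; pixel columns grow to the right and rows downward; lengths in m; the calibration is good to about 2 mm. A picture is of the moment at which its call begins: read the wrist's pose just before it. camera_model takes no time and is no camera call; for the wrist camera it gives the pose at the moment of the call.
- manip.hand_in(): hands the job in; it is judged then, once.
The state is a dict: "clock": time; "joint_pos": joint angles; "joint_velocities": joint speeds; "tau": joint torques, N m; "position": TCP position; "ee_rot": TCP orientation; "ft_force": force on the tool from outside, world axes, zero at the start; "torque": the same for the moment, N m; "grip_width": opening from 0.0 (shut) to 1.0 (fully open); "grasp_force": force on a finger pad.
Only numpy, scipy, OpenCV 4.12 (cv2) and the standard library are available. Lean on these libraries where they do the work, as an engineer would, in place of code of your own. Each camera call takes 0.05 s, during which the arm holds its last target. There are 200 camera calls.

TASK

Sort the loose repair parts on the steel bench into the trays: both black caster wheels lying flat in the blue tray, the brass coupling standing in the yellow tray, and both caps in the red tray, open side up and side by side; every part sits down on the tray floor, not on a wall or on another part. The violet cap is nested in the green one: lift it off alone, and leave the green cap standing where it is until the violet one is down in the red tray. Do not shift the amber jar or the grey tape roll.

Things in the scene. Friction and masses are not known exactly. Their poses are not given: they have to be found in the camera images.
- wheel_orange_mid (a point): Orange-hubbed caster wheel: a small solid caster wheel lying flat: black rubber disc 54 mm across and 32 mm high, with a flush round orange hub on its top face. The point is its centre, 16 mm above its underside; z is its axle, upward.
- wheel_white_mid (a point): White-hubbed caster wheel: a small solid caster wheel lying flat: black rubber disc 54 mm across and 32 mm high, with a flush round white hub on its top face. The point is its centre, 16 mm above its underside; z is its axle, upward.
- coupling_mid (a point): Brass pipe coupling: an upright brass cylinder 34 mm across and 45 mm high, with a dark round mouth on top. The point is its centre, 22.5 mm above its underside; z is its axis, upward. 160 g.
- cap_violet_mid (a point): Violet cap, upper of the nested pair: a stepped round cup 45 mm high, open side up. Foot 38 mm across, z 0 to 20 mm; above it a straight collar 48 mm across, z 20 to 45 mm, hollow down to z 23, wall 3 mm. A tab 16 mm wide, 4 mm thick sticks out 12 mm from the rim along the cap's own +x. Point: on its axis, half-way up (22.5 mm above its underside); z up. 60 g.
- cap_green_mid (a point): Green cap, lower of the pair, same shape, size, tab and point as the violet one; stands on the bench, at first only its tab shows from above. The violet foot is sunk 20 mm into it with 1 to 2 mm play, violet collar resting on green rim: the violet cap stands 25 mm higher (pair 70 mm high), its collar wholly exposed, and must rise over 20 mm straight up to come free.
- tray_blue: Tray for the wheels: a blue plastic tray, fixed to the bench. 110 mm (own x) by 170 mm (own y) outside, low walls 16 mm high and 3 mm thick, floor 3 mm thick. Origin at the centre of its underside, on the bench; z up.
- tray_yellow: Tray for the coupling: a yellow plastic tray, fixed to the bench. 110 mm (own x) by 170 mm (own y) outside, low walls 16 mm high and 3 mm thick, floor 3 mm thick. Origin at the centre of its underside, on the bench; z up.
- tray_red: Tray for the caps: a red plastic tray, fixed to the bench. 110 mm (own x) by 170 mm (own y) outside, low walls 16 mm high and 3 mm thick, floor 3 mm thick. Origin at the centre of its underside, on the bench; z up.
- jar: A bystander: amber screw jar with a black lid, 60 mm across, 80 mm high, loose on the bench at one side of the work. Origin at the centre of its underside.
- tape: A bystander: grey tape roll lying flat, 90 mm across, 25 mm high, loose on the bench at one side of the work. Origin at the centre of its underside.
Not all that is in view belongs to the job. Leave any pink look-alike of the part that bears wheel_orange_mid alone. There is more than one size of the tray_red; the job needs the larger.

How it is judged:
By the outcome, as a careful person would: the job done as asked, in the order asked, and still so for the second after the job is handed in, with the robot touching nothing.
It also fails if it takes over 128 s, if anything falls off the work surface, if the arm or the gripper's body presses on something with over 40 N, if the wrist force passes 120 N, or if a joint passes its speed limit or range.

## Working session

There is one attempt and no reset: what is moved stays moved. The work goes in short steps, Python scripts to look and compute and a tool call to move; the robot and the scene stay as the last step left them, time stands still between calls to the robot, and variables do not carry over. Pictures are saved under pics/ and viewed, at most 14 in all, crops included, and the job is handed in when it is done.

Besides the shell and the picture viewer there is one more tool, called after "Emit:" in YAML: its name, and indented under it one key for each argument. play_rows: Moves the arm, as the interface text tells. Its arguments: {"type":"object","properties":{"plan":{"type":"array","items":{"type":"number"}},"squeeze":{"type":"number"}},"required":["plan"]}

```bash
ls; mkdir -p pics
python3 - <<'E'
from workcell import status, viewer, manip
import cv2
for n in ("scene","side"):
    cv2.imwrite(f"pics/{n}0.png",cv2.resize(viewer.camera(n)[:,:,::-1],(800,600),interpolation=cv2.INTER_CUBIC))
    m=viewer.camera_model(n);print(n,-m["R"].T@m["t"],m["fx"],m["D"])
o=status.get_obs();print(o["clock"],o["position"],o["ee_rot"],manip.tip_extent)
E
```

```text
pics
scene [1.07862904 0.80305286 1.18620891] 483.04882546824706 [0.04479704 0.         0.         0.         0.        ]
side [0.24087462 0.85295842 0.94348354] 451.1611956671881 [0.03701428 0.         0.         0.         0.        ]
0.1 [ 0.24546263 -0.57443377  0.24461168] [ 9.79683248e-01  2.00550093e-01 -1.43962509e-04 -6.10228796e-04] 0.014
```

View pics/scene0.png

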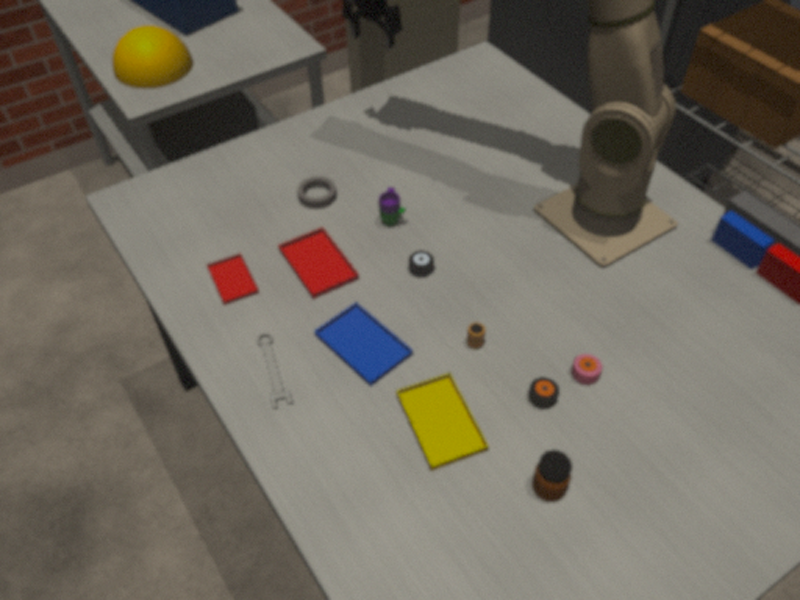

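View pics/side0.png

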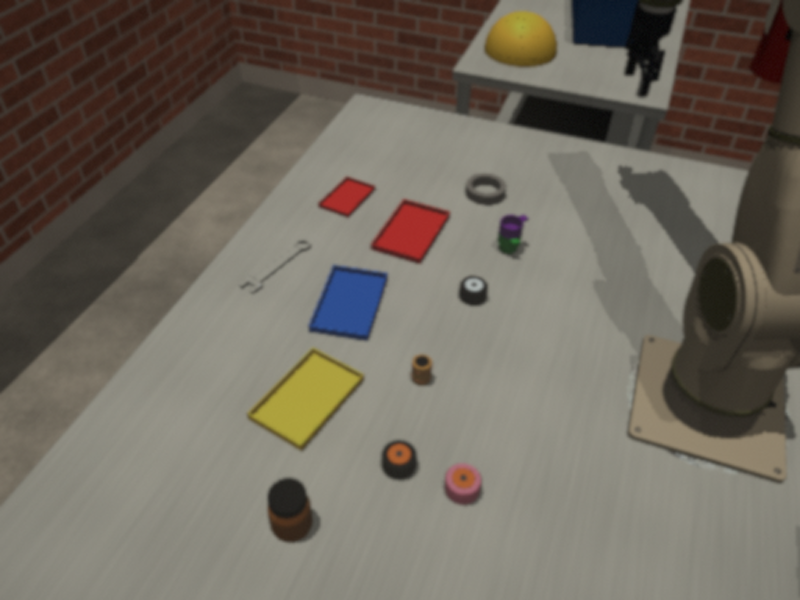

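The scene view (800 px scale) shows the violet/green pair at (390,205), white wheel (421,260), coupling (476,333), orange wheel (544,390), pink decoy (587,368), jar (552,475), tape (317,192), and the trays: large red (318,262), small red (233,278), blue (363,343), yellow (442,420). The side view shows the same things.

```bash
cat > h.py <<'E'
from workcell import status, viewer, manip
import cv2, numpy as np
from scipy.spatial.transform import Rotation as Ro
def ray(m,uv):
    K=np.array([[m["fx"],0,m["cx"]],[0,m["fy"],m["cy"]],[0,0,1]])
    p=cv2.undistortPoints(np.float64(uv).reshape(-1,1,2),K,np.array(m["D"])).reshape(-1,2)
    d=np.c_[p,np.ones(len(p))]@m["R"]
    return -m["R"].T@m["t"],d
def onplane(m,uv,z):
    c,d=ray(m,uv); return (c+d*((z-c[2])/d[:,2])[:,None])[:,:2]
def proj(m,X):
    K=np.array([[m["fx"],0,m["cx"]],[0,m["fy"],m["cy"]],[0,0,1]])
    return cv2.projectPoints(np.float64(X).reshape(-1,1,3),cv2.Rodrigues(m["R"])[0],m["t"],K,np.array(m["D"]))[0].reshape(-1,2)
def blobs(img,lo,hi,amin=15):
    hsv=cv2.cvtColor(img,cv2.COLOR_RGB2HSV)
    mk=cv2.inRange(hsv,np.array(lo),np.array(hi)) if lo[0]<=hi[0] else cv2.inRange(hsv,np.array([0]+lo[1:]),np.array(hi))|cv2.inRange(hsv,np.array(lo),np.array([180]+hi[1:]))
    cs,_=cv2.findContours(mk,cv2.RETR_EXTERNAL,cv2.CHAIN_APPROX_NONE)
    return [c.reshape(-1,2) for c in cs if cv2.contourArea(c)>amin]
def cen(c):
    M=cv2.moments(c.astype(np.int32)); return np.array([M["m10"],M["m01"]])/M["m00"]
RNG=dict(red=([174,150,60],[6,255,255]),blue=([105,120,60],[125,255,255]),yellow=([22,150,80],[32,255,255]),
 violet=([130,80,30],[155,255,255]),green=([50,90,30],[85,255,255]),orange=([5,150,110],[16,255,255]),white=([0,0,170],[180,40,255]))
ZZ=dict(red=.01,blue=.01,yellow=.01,violet=.06,green=.03,orange=.032,white=.032)
E
python3 - <<'E'
from h import *
for n in ("scene","side"):
    m=viewer.camera_model(n);im=viewer.camera(n)
    for k,(lo,hi) in RNG.items():
        for c in blobs(im,lo,hi):
            P=onplane(m,c,ZZ[k])
            p=onplane(m,[cen(c)],ZZ[k])[0]
            if not(0.2<p[0]<1 and -.7<p[1]<.7): continue
            (a,b),(w,h),an=cv2.minAreaRect(np.float32(P*1000))
            print(n,k,cen(c).round(),p.round(3),"rect",round(a),round(b),round(w),round(h),round(an,1))
    # dark/other via clicked points
    pts=dict(coup=[(476,328),.045],jar=[(555,463),.08],tape=[(317,187),.025]) if n=="scene" else dict(coup=[(422,361),.045],jar=[(287,496),.08],tape=[(486,184),.025])
    for k,(u,z) in pts.items(): print(n,k,onplane(m,[np.array(u)/1.5625],z).round(3))
E
```

```text
scene red [148. 178.] [ 0.781 -0.3  ] rect 781 -302 115 71 82.4
scene red [203. 168.] [ 0.608 -0.239] rect 607 -243 170 107 86.7
scene blue [232. 220.] [0.645 0.003] rect 644 -1 109 169 9.0
scene yellow [282. 269.] [0.623 0.233] rect 621 228 171 109 77.5
scene violet [249. 128.] [ 0.402 -0.271] rect 400 -273 68 35 56.2
scene green [249. 140.] [ 0.419 -0.247] rect 417 -246 20 32 55.3
scene orange [348. 248.] [0.434 0.293] rect 434 293 34 31 49.2
scene orange [376. 233.] [0.332 0.298] rect 332 298 30 29 47.1
scene coup [[0.458 0.12 ]]
scene jar [[0.544 0.435]]
scene tape [[ 0.494 -0.437]]
side red [263. 148.] [ 0.608 -0.238] rect 608 -243 168 107 86.8
side red [222. 126.] [ 0.78 -0.3 ] rect 781 -302 116 72 81.2
side blue [223. 194.] [0.644 0.004] rect 645 -1 107 169 8.3
side yellow [195. 255.] [0.622 0.234] rect 622 228 167 106 77.3
side violet [327. 144.] [ 0.405 -0.269] rect 407 -273 74 39 83.9
side green [326. 156.] [ 0.401 -0.247] rect 398 -248 40 36 29.9
side orange [296. 305.] [0.335 0.297] rect 336 297 27 29 16.0
side orange [255. 290.] [0.438 0.292] rect 438 292 33 32 69.3
side coup [[0.46  0.119]]
side jar [[0.545 0.437]]
side tape [[ 0.5   -0.436]]
```

Emit:
play_rows:
  plan: [0,0,23,0.265,-0.22,0,1,0,0,23,0.265,-0.22,0,1,0,0,23,0.265,-0.22,0,1,0,0,23,0.265,-0.22,0,1,0,0,23,0.265,-0.22,0,1,0,0,23,0.265,-0.22,0,1,0,0,23,0.265,-0.22,0,1,0,0,23,0.265,-0.22,0,1,0,0,23,0.265,-0.22,0,1,0,0,23,0.265,-0.22,0,1]
  squeeze: 40

```text
clock: 1.45
position: [0.4024, -0.2691, 0.2452]
ee_rot: [1.0, 0.0, -0.0, -0.0]
ft_force: [-0.5, -0.3, -1.1]
grip_width: 1.0
grasp_force: 0.0
```

```bash
cat >> h.py <<'E'
def pose():
    o=status.get_obs(); R=Ro.from_quat(o["ee_rot"]).as_matrix()
    return o,np.array(o["position"]),R,np.degrees(np.arctan2(R[1,0],R[0,0]))
def go(x,y,z,yaw=None):
    o,p,R,yw=pose(); d=R.T@(np.array([x,y,z])-p)
    az=0 if yaw is None else ((yw-yaw+90)%180-90)
    print("go",(x,y,z,yaw),"-> az",round(az,1),"d",d.round(4))
def st():
    o,p,R,yw=pose(); print("t",round(o["clock"],2),"tcp",p.round(4),"yaw",round(yw,1),"tilt",(R[:2,2]).round(3),"grip",round(o["grip_width"],3),round(o["grasp_force"],1),"F",np.round(o["ft_force"],1),"q",np.round(o["joint_pos"],2))
def wrist(name,s=1.5625):
    m=viewer.camera_model("wrist"); im=viewer.camera("wrist")
    np.savez("last.npz",im=im,**m); cv2.imwrite("pics/"+name,cv2.resize(im[:,:,::-1],None,fx=s,fy=s,interpolation=cv2.INTER_CUBIC)); return m,im
E
python3 - <<'E'
from h import *
st(); m,im=wrist("w1.png"); print(-m["R"].T@m["t"],m["fx"],m["R"].round(2)); print(manip.tip_extent)
for n,u in (("scene",(421,258)),("side",(474,285))): print(onplane(viewer.camera_model(n),[np.array(u)/1.5625],.032))
E
```

```text
t 1.45 tcp [ 0.4024 -0.2691  0.2452] yaw 0.0 tilt [-0.  0.] grip 1.0 0.0 F [-0.5 -0.3 -1.1] q [ 0.76  0.04 -0.27  1.81  0.01  1.3  -1.08]
[ 0.48428924 -0.26846095  0.37363857] 317.3751517189678 [[-0.   -1.    0.  ]
 [-0.95  0.    0.32]
 [-0.32 -0.   -0.95]]
0.014
[[ 0.43048304 -0.10490593]]
[[ 0.43278338 -0.10347922]]
```

View pics/w1.png

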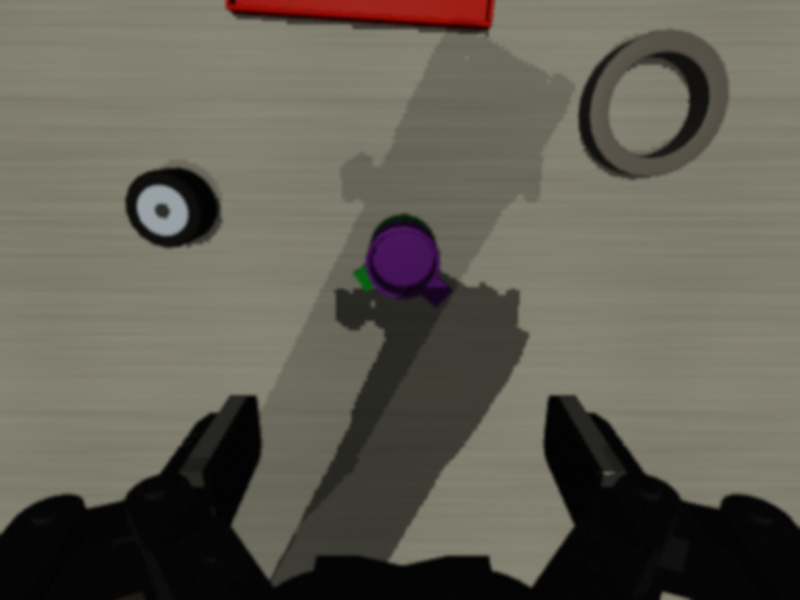

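Run:
```python
from h import *
d=np.load("last.npz");im=d["im"];m={k:d[k] for k in d.files}
c=max(blobs(im,[130,60,20],[160,255,255]),key=len)
P=onplane(m,c,.07)*1000; 
# rim circle: bottom-of-disc outline fit, discarding tab
A=P.copy()
for _ in range(8):
    s=np.linalg.lstsq(np.c_[2*A,np.ones(len(A))],(A**2).sum(1),rcond=None)[0];ctr=s[:2];r=np.sqrt(s[2]+ctr@ctr)
    e=abs(np.linalg.norm(P-ctr,axis=1)-r);A=P[e<2.5]
print("violet",ctr,r,len(A),len(P)); far=P[np.linalg.norm(P-ctr,axis=1)>30]
t=far.mean(0)-ctr;print("tab",np.degrees(np.arctan2(t[1],t[0])),np.linalg.norm(t))
for g in blobs(im,*RNG["green"],5):
    p=onplane(m,[cen(g)],.043)[0]*1000-ctr;print("green",cen(g),p,np.degrees(np.arctan2(p[1],p[0])),np.linalg.norm(p))
hub=[b for b in blobs(im,[0,0,120],[180,60,255],40) if cen(b)[0]<160]
for b in hub: print("whub",onplane(m,[cen(b)],.032),len(b))
for b in blobs(im,*RNG["red"]): print("red near-edge",onplane(m,[cen(b)],.016), onplane(m,b,.016).min(0),onplane(m,b,.016).max(0))
```

```text
violet [ 407.28808971 -268.82082541] 24.087243465346564 128 155
tab -132.734440477441 34.63519007463852
green [232.15422886 178.46932007] [-19.44381056  27.44700038] 125.31425101673595 33.63628396510141
green [256.71428571 139.54761905] [22.74662209  0.78730521] 1.982327967970029 22.76024310310629
whub [[ 0.4282705  -0.10635288]] 1099
red near-edge [[ 0.55757024 -0.25475392]] [ 0.54799625 -0.32586005] [ 0.56287129 -0.1572435 ]
```

The wrist view shows the violet rim at (403,258), its tab toward (438,292), the green tab at (362,278), and the white wheel at (165,208). The closing line clear of both tabs is roughly along world x, so I'm turning to yaw 86 and descending.

Emit:
play_rows:
  plan: [0,0,-86,0.005,0,0.1,1,0,0,-86,0.005,0,0.1,1,0,0,-86,0.005,0,0.1,1,0,0,-86,0.005,0,0.1,1,0,0,-86,0.005,0,0.1,1,0,0,-86,0.005,0,0.1,1,0,0,-86,0.005,0,0.1,1,0,0,-86,0.005,0,0.1,1,0,0,-86,0.005,0,0.1,1,0,0,-86,0.005,0,0.1,1,0,0,-86,0.005,0,0.13,1,0,0,-86,0.005,0,0.16,1,0,0,-86,0.005,0,0.185,1,0,0,-86,0.005,0,0.185,1]

```text
clock: 3.25
position: [0.4068, -0.2676, 0.0589]
ee_rot: [0.731, 0.682, -0.0, -0.002]
ft_force: [0.0, -0.5, 0.9]
grip_width: 1.001
grasp_force: 0.0
```

Run:
```python
from h import *
st(); wrist("w2.png"); go(.4073,-.2688,.060,86)
```

```text
t 3.25 tcp [ 0.4068 -0.2676  0.0589] yaw 86.0 tilt [-0.003  0.002] grip 1.001 0.0 F [ 0.  -0.5  0.9] q [ 0.82  0.26 -0.36  2.    0.11  0.91  0.33]
go (0.4073, -0.2688, 0.06, 86) -> az 0.0 d [-0.0007 -0.0003  0.0003]
```

View pics/w2.png

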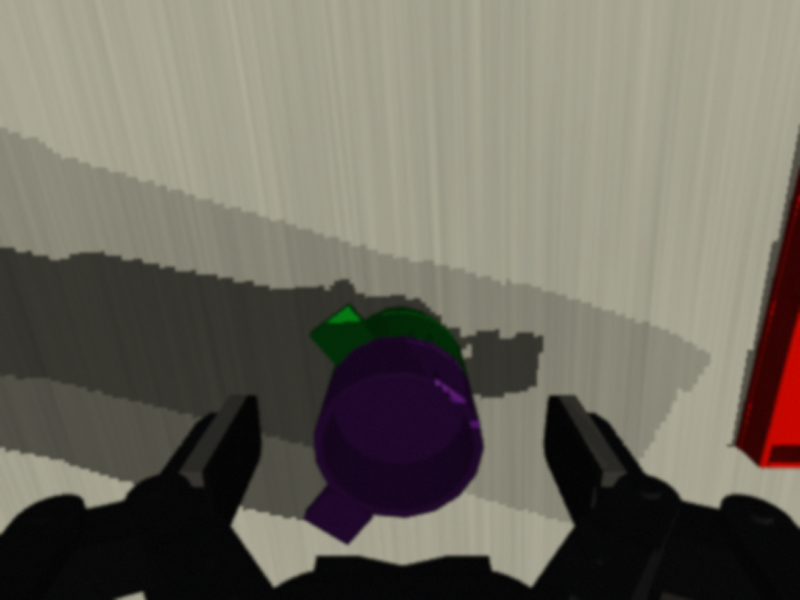

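The violet cap sits centred between the fingers at about (400,430), with both tabs clear of the pads. Closing now.

Emit:
play_rows:
  plan: [0,0,0,0,0,0,0.3,0,0,0,0,0,0,0.3,0,0,0,0,0,0,0.3,0,0,0,0,0,0,0.3,0,0,0,0,0,0,0.3,0,0,0,0,0,0,0.3]
  squeeze: 30

```text
clock: 4.05
position: [0.4083, -0.2688, 0.0615]
ee_rot: [0.731, 0.683, 0.0, 0.001]
ft_force: [-1.3, 1.0, 6.1]
grip_width: 0.559
grasp_force: 29.9
```

Run:
```python
from h import *
st()
```

```text
t 4.05 tcp [ 0.4083 -0.2688  0.0615] yaw 86.1 tilt [ 0.001 -0.001] grip 0.559 29.9 F [-1.3  1.   6.1] q [ 0.82  0.25 -0.36  1.99  0.11  0.91  0.33]
```

Emit:
play_rows:
  plan: [0,0,0,0,0,-0.005,0.3,0,0,0,0,0,-0.01,0.3,0,0,0,0,0,-0.015,0.3,0,0,0,0,0,-0.02,0.3,0,0,0,0,0,-0.025,0.3,0,0,0,0,0,-0.03,0.3,0,0,0,0,0,-0.035,0.3,0,0,0,0,0,-0.05,0.3,0,0,0,0,0,-0.07,0.3,0,0,0,0,0,-0.08,0.3,0,0,0,0,0,-0.08,0.3]

```text
clock: 5.42
position: [0.4083, -0.2686, 0.1412]
ee_rot: [0.731, 0.683, 0.0, 0.001]
ft_force: [-0.5, -0.7, 0.7]
grip_width: 0.556
grasp_force: 31.0
```

Run:
```python
from h import *
st(); wrist("w3.png")
a=viewer.camera("side")[100:200,260:400,::-1];cv2.imwrite("pics/s3.png",cv2.resize(a,None,fx=4,fy=4))
yw=np.radians(-3.2);ex=np.array([np.cos(yw),np.sin(yw)]);ey=np.array([-ex[1],ex[0]]);c=np.array([.608,-.243])
for s in(-.038,.038): print(c+s*ey)
p=c-.038*ey; go(p[0],p[1],.14,86)
```

```text
t 5.42 tcp [ 0.4083 -0.2686  0.1412] yaw 86.1 tilt [ 0.001 -0.001] grip 0.556 31.0 F [-0.5 -0.7  0.7] q [ 0.84  0.15 -0.37  1.93  0.06  1.08  0.37]
[ 0.60587878 -0.28094075]
[ 0.61012122 -0.20505925]
go (np.float64(0.6058787828102598), np.float64(-0.28094074903891525), 0.14, 86) -> az 0.1 d [ 7.000e-04  1.987e-01 -1.000e-04]
```

View pics/s3.png

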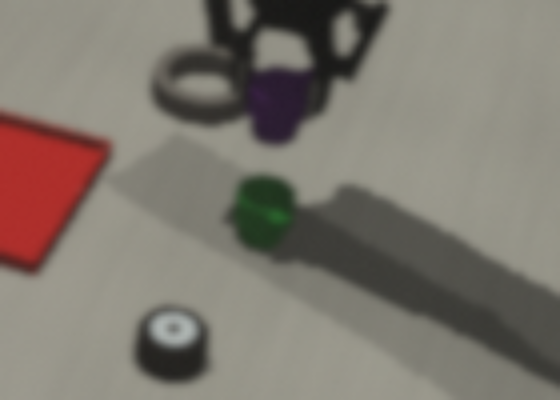

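The side crop shows the violet cap (280,105) in the gripper and the green one standing at (263,212). I'm carrying the violet cap over and lowering it.

Emit:
play_rows:
  plan: [0,0,0,0.001,0.04,0,0.3,0,0,0,0.001,0.09,0,0.3,0,0,0,0.001,0.14,0,0.3,0,0,0,0.001,0.18,0,0.3,0,0,0,0.001,0.199,0,0.3,0,0,0,0.001,0.199,0,0.3,0,0,0,0.001,0.199,0.04,0.3,0,0,0,0.001,0.199,0.07,0.3,0,0,0,0.001,0.199,0.085,0.3,0,0,0,0.001,0.199,0.092,0.3,0,0,0,0.001,0.199,0.097,0.3,0,0,0,0.001,0.199,0.1,0.3,0,0,0,0.001,0.199,0.101,0.3,0,0,0,0.001,0.199,0.101,0.3]

```text
clock: 7.28
position: [0.6067, -0.2808, 0.0398]
ee_rot: [0.731, 0.683, 0.0, 0.0]
ft_force: [-0.1, -0.0, 0.5]
grip_width: 0.554
grasp_force: 31.2
```

Run:
```python
from h import *
st(); wrist("w4.png")
```

```text
t 7.28 tcp [ 0.6067 -0.2808  0.0398] yaw 86.1 tilt [ 0.001 -0.   ] grip 0.554 31.2 F [-0.1 -0.   0.5] q [ 0.62  0.63 -0.36  1.52  0.24  1.04  0.14]
```

View pics/w4.png

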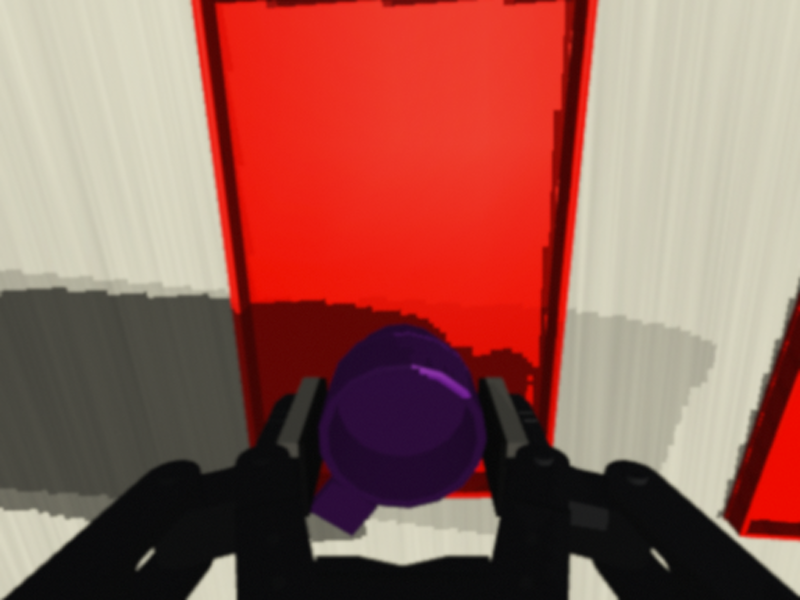

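The violet cap is inside the red tray, close to the near wall, with its tab at (343,505) above the wall. Lowering the last 2 mm and releasing.

Emit:
play_rows:
  plan: [0,0,0,0,0,0.001,0.3,0,0,0,0,0,0.002,0.3,0,0,0,0,0,0.002,0.3,0,0,0,0,0,0.002,0.8,0,0,0,0,0,0.002,0.8,0,0,0,0,0,0.002,1,0,0,0,0,0,0.002,1,0,0,0,0,0,-0.03,1,0,0,0,0,0,-0.07,1,0,0,0,0,0,-0.1,1,0,0,0,0,0,-0.1,1]

```text
clock: 8.7
position: [0.6079, -0.2812, 0.1422]
ee_rot: [0.731, 0.683, 0.001, 0.002]
ft_force: [0.6, -0.6, -0.9]
grip_width: 0.997
grasp_force: 0.0
```

Run:
```python
from h import *
st(); m,im=wrist("w5.png")
c=max(blobs(im,[130,60,20],[160,255,255]),key=len)
P=onplane(m,c,.048)*1000;A=P.copy()
for _ in range(8):
    s=np.linalg.lstsq(np.c_[2*A,np.ones(len(A))],(A**2).sum(1),rcond=None)[0];ctr=s[:2];r=np.sqrt(s[2]+ctr@ctr)
    A=P[abs(np.linalg.norm(P-ctr,axis=1)-r)<2.5]
print("violet",ctr,r,len(A),len(P))
for b in blobs(im,*RNG["red"],300):
    Q=np.float32(onplane(m,b,.016)*1000);print(Q.min(0),Q.max(0),cv2.minAreaRect(Q))
for n in("scene","side"):
    mm=viewer.camera_model(n);i2=viewer.camera(n)
    for g in blobs(i2,*RNG["green"]): print(n,onplane(mm,[cen(g)],.03),len(g))
go(.4073,-.2688,.14,86)
```

```text
t 8.7 tcp [ 0.6079 -0.2812  0.1422] yaw 86.1 tilt [ 0.004 -0.002] grip 0.997 0.0 F [ 0.6 -0.6 -0.9] q [ 0.64  0.52 -0.38  1.44  0.2   1.21  0.17]
violet [ 605.33202124 -277.88932525] 24.925135002344753 139 205
[ 731.4684 -366.0047] [ 818.9107  -240.82199] ((777.2965698242188, -303.4752502441406), (116.71533966064453, 76.71892547607422), 81.81244659423828)
[ 549.26074 -330.72086] [ 666.84406 -156.82669] ((608.103271484375, -243.8653564453125), (168.84031677246094, 109.11795806884766), 86.75294494628906)
scene [[ 0.40707989 -0.26383025]] 49
side [[ 0.40599995 -0.2631851 ]] 41
go (0.4073, -0.2688, 0.14, 86) -> az 0.1 d [-0.0017 -0.199  -0.0015]
```

View pics/w5.png

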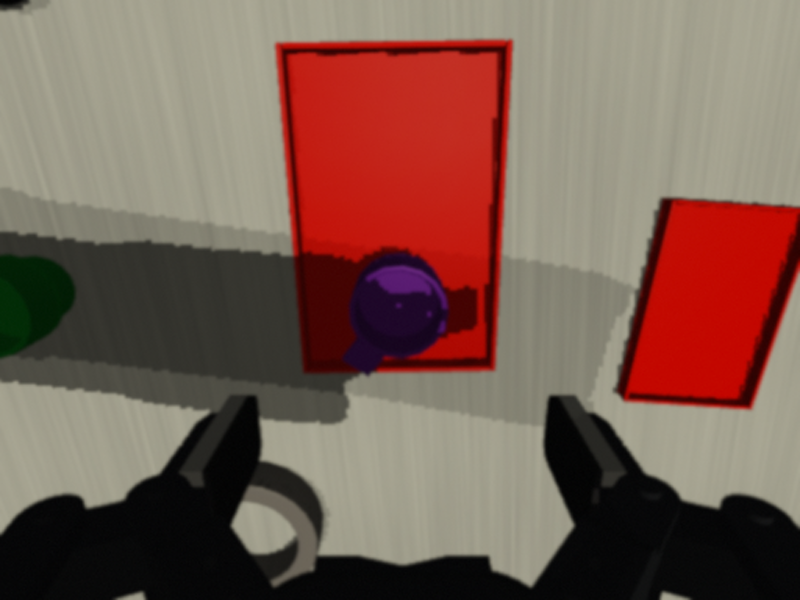

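The violet cap stands in the red tray (400,305) with the tray's far side free. Next the green cap.

Emit:
play_rows:
  plan: [0,0,0,-0.002,-0.04,0,1,0,0,0,-0.002,-0.09,0,1,0,0,0,-0.002,-0.14,0,1,0,0,0,-0.002,-0.18,0,1,0,0,0,-0.002,-0.199,0,1,0,0,0,-0.002,-0.199,0,1,0,0,0,-0.002,-0.199,0.03,1,0,0,0,-0.002,-0.199,0.06,1,0,0,0,-0.002,-0.199,0.085,1,0,0,0,-0.002,-0.199,0.1,1,0,0,0,-0.002,-0.199,0.107,1,0,0,0,-0.002,-0.199,0.107,1,0,0,0,-0.002,-0.199,0.107,0.3,0,0,0,-0.002,-0.199,0.107,0.3,0,0,0,-0.002,-0.199,0.107,0.3,0,0,0,-0.002,-0.199,0.107,0.3,0,0,0,-0.002,-0.199,0.107,0.3,0,0,0,-0.002,-0.199,0.107,0.3]

```text
clock: 11.1
position: [0.4081, -0.2696, 0.0332]
ee_rot: [0.731, 0.683, -0.0, 0.001]
ft_force: [-2.7, 1.7, 7.4]
grip_width: 0.558
grasp_force: 29.9
```

Run:
```python
from h import *
st()
```

```text
t 11.1 tcp [ 0.4081 -0.2696  0.0332] yaw 86.1 tilt [ 0.001 -0.001] grip 0.558 29.9 F [-2.7  1.7  7.4] q [ 0.83  0.3  -0.38  2.01  0.15  0.85  0.31]
```

Emit:
play_rows:
  plan: [0,0,0,0,0,-0.01,0.3,0,0,0,0,0,-0.03,0.3,0,0,0,0,0,-0.07,0.3,0,0,0,0,0,-0.107,0.3,0,0,0,0.02,0.05,-0.107,0.3,0,0,0,0.04,0.1,-0.107,0.3,0,0,0,0.06,0.15,-0.107,0.3,0,0,0,0.075,0.185,-0.107,0.3,0,0,0,0.081,0.197,-0.107,0.3,0,0,0,0.081,0.197,-0.107,0.3,0,0,0,0.081,0.197,-0.06,0.3,0,0,0,0.081,0.197,-0.03,0.3,0,0,0,0.081,0.197,-0.015,0.3,0,0,0,0.081,0.197,-0.009,0.3,0,0,0,0.081,0.197,-0.006,0.3,0,0,0,0.081,0.197,-0.004,0.3,0,0,0,0.081,0.197,-0.004,0.3]

```text
clock: 13.22
position: [0.6101, -0.2019, 0.0368]
ee_rot: [0.731, 0.683, 0.0, 0.0]
ft_force: [-0.3, -0.8, -1.1]
grip_width: 0.558
grasp_force: 31.3
```

Run:
```python
from h import *
st(); wrist("w6.png")
```

```text
t 13.22 tcp [ 0.6101 -0.2019  0.0368] yaw 86.1 tilt [ 0.001 -0.   ] grip 0.558 31.3 F [-0.3 -0.8 -1.1] q [ 0.56  0.59 -0.42  1.59  0.27  1.01 -0.  ]
```

View pics/w6.png

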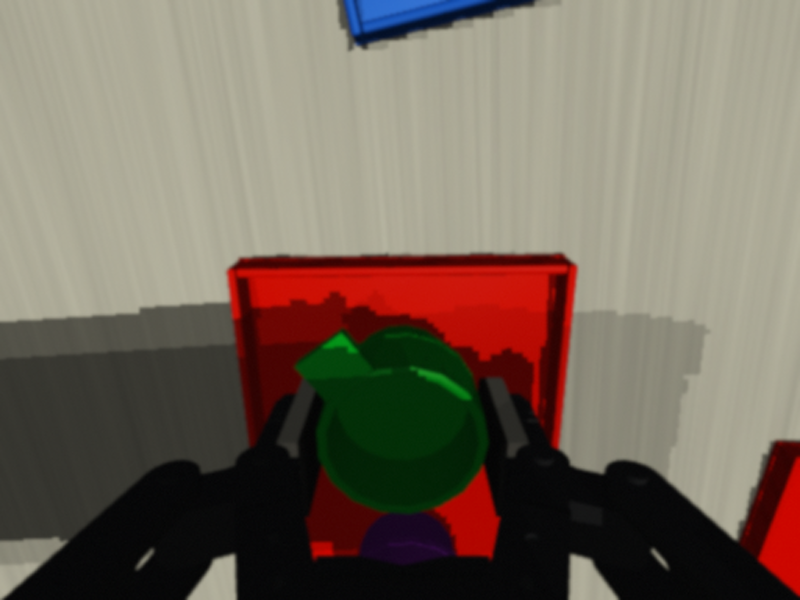

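The green cap is inside the tray at (400,430), clear of the walls and the violet cap. Releasing it.

Emit:
play_rows:
  plan: [0,0,0,0,0,0.001,0.3,0,0,0,0,0,0.002,0.3,0,0,0,0,0,0.002,0.3,0,0,0,0,0,0.002,0.8,0,0,0,0,0,0.002,0.8,0,0,0,0,0,0.002,1,0,0,0,0,0,0.002,1,0,0,0,0,0,-0.03,1,0,0,0,0,0,-0.07,1,0,0,0,0,0,-0.1,1,0,0,0,0,0,-0.12,1,0,0,0,0,0,-0.12,1]

```text
clock: 14.78
position: [0.6104, -0.2019, 0.1574]
ee_rot: [0.731, 0.683, 0.0, 0.001]
ft_force: [0.7, -0.7, 0.4]
grip_width: 1.001
grasp_force: 0.0
```

Run:
```python
from h import *
st(); go(.4315,-.1045,.15,99); go(.42,-.14,.15,99)
```

```text
t 14.78 tcp [ 0.6104 -0.2019  0.1574] yaw 86.1 tilt [ 0.002 -0.001] grip 1.001 0.0 F [ 0.7 -0.7  0.4] q [ 0.58  0.47 -0.45  1.5   0.21  1.22  0.04]
go (0.4315, -0.1045, 0.15, 99) -> az -12.9 d [ 0.0852 -0.1851  0.007 ]
go (0.42, -0.14, 0.15, 99) -> az -12.9 d [ 0.049  -0.1942  0.007 ]
```

Emit:
play_rows:
  plan: [0,0,-13,0.085,-0.185,0.007,1,0,0,-13,0.085,-0.185,0.007,1,0,0,-13,0.085,-0.185,0.007,1,0,0,-13,0.085,-0.185,0.007,1,0,0,-13,0.085,-0.185,0.007,1,0,0,-13,0.085,-0.185,0.007,1,0,0,-13,0.085,-0.185,0.007,1]

```text
clock: 15.65
position: [0.4318, -0.1048, 0.1491]
ee_rot: [0.649, 0.761, 0.0, -0.0]
ft_force: [-0.4, -0.2, 0.3]
grip_width: 0.999
grasp_force: 0.0
```

```bash
cat >> h.py <<'E'
def circ(P):
    A=P.copy()
    for _ in range(8):
        s=np.linalg.lstsq(np.c_[2*A,np.ones(len(A))],(A**2).sum(1),rcond=None)[0];ctr=s[:2];r=np.sqrt(s[2]+ctr@ctr)
        A=P[abs(np.linalg.norm(P-ctr,axis=1)-r)<.0025]
    return ctr.round(4),round(r,4),len(A),len(P)
E
python3 - <<'E'
from h import *
st(); m,im=wrist("w7.png")
o,p,R,y=pose(); e=proj(m,[[.4315,-.1045,.032]])[0]; print(e)
hsv=cv2.cvtColor(im,cv2.COLOR_RGB2HSV); print(hsv[int(e[1])-20:int(e[1])+21:5,int(e[0])+4])
for lo in (130,160):
  for b in blobs(im,[0,0,lo],[180,255,255],30):
    if np.linalg.norm(cen(b)-e)<25: print(cen(b),circ(onplane(m,b,.032)))
E
```

```text
t 15.65 tcp [ 0.4318 -0.1048  0.1491] yaw 99.1 tilt [0.    0.001] grip 0.999 0.0 F [-0.4 -0.2  0.3] q [ 0.7   0.05 -0.58  2.01  0.03  1.09  0.27]
[256.71679325 190.65829254]
[[110  15  52]
 [ 55  16 171]
 [ 28  38  87]
 [ 19  49  57]
 [ 30  36  14]
 [ 30  36  14]
 [ 19  52  69]
 [ 21  52  69]
 [ 22  53  53]]
[260.96901709 176.49465812] (array([ 0.4332, -0.1007]), np.float64(0.0126), 47, 66)
[260.06179775 175.95692884] (array([ 0.4334, -0.1014]), np.float64(0.0124), 44, 58)
```

View pics/w7.png

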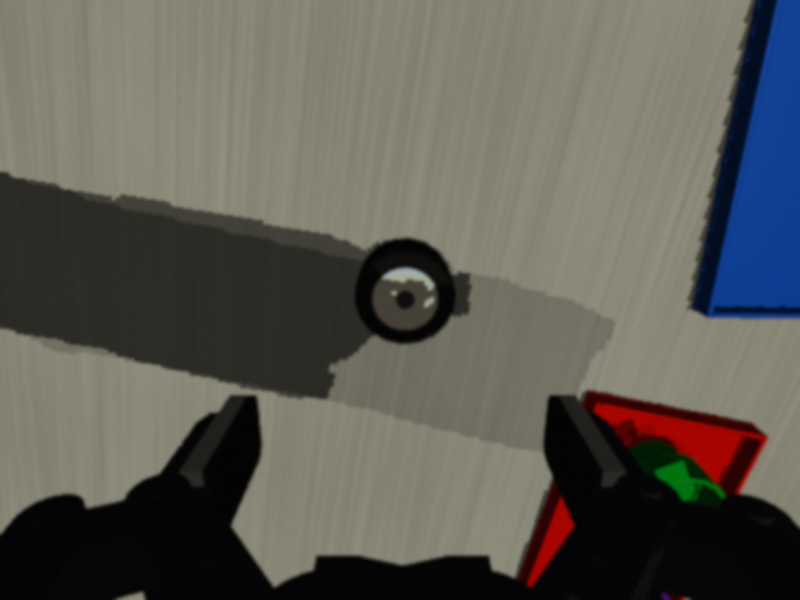

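The wheel is centred at (405,298), 2 mm off in tool y. Descending and gripping.

Emit:
play_rows:
  plan: [0,0,0,0,0.002,0.04,1,0,0,0,0,0.002,0.08,1,0,0,0,0,0.002,0.11,1,0,0,0,0,0.002,0.125,1,0,0,0,0,0.002,0.131,1,0,0,0,0,0.002,0.131,1,0,0,0,0,0.002,0.131,0.3,0,0,0,0,0.002,0.131,0.3,0,0,0,0,0.002,0.131,0.3,0,0,0,0,0.002,0.131,0.3,0,0,0,0,0.002,0.131,0.3,0,0,0,0,0.002,0.131,0.3]
  squeeze: 40

```text
clock: 17.2
position: [0.4334, -0.1044, 0.0194]
ee_rot: [0.649, 0.761, -0.0, 0.001]
ft_force: [-3.0, 0.5, 10.9]
grip_width: 0.618
grasp_force: 40.2
```

Run:
```python
from h import *
st()
yw=np.radians(8.8);ey=np.array([-np.sin(yw),np.cos(yw)]);c=np.array([.645,-.001])
for s in(-.04,.04): print((c+s*ey).round(4)); go(*(c+s*ey),.12)
```

```text
t 17.2 tcp [ 0.4334 -0.1044  0.0194] yaw 99.1 tilt [ 0.001 -0.001] grip 0.618 40.2 F [-3.   0.5 10.9] q [ 0.65  0.27 -0.56  2.11  0.2   0.81  0.13]
[ 0.6511 -0.0405]
go (np.float64(0.6511194334513616), np.float64(-0.040529135257862114), 0.12, None) -> az 0 d [ 0.0284  0.2251 -0.1005]
[0.6389 0.0385]
go (np.float64(0.6388805665486385), np.float64(0.03852913525786211), 0.12, None) -> az 0 d [ 0.1084  0.2256 -0.1005]
```

Emit:
play_rows:
  plan: [0,0,0,0,0,-0.03,0.3,0,0,0,0,0,-0.07,0.3,0,0,0,0,0,-0.1,0.3,0,0,0,0.007,0.05,-0.1,0.3,0,0,0,0.014,0.1,-0.1,0.3,0,0,0,0.02,0.15,-0.1,0.3,0,0,0,0.025,0.2,-0.1,0.3,0,0,0,0.028,0.225,-0.1,0.3,0,0,0,0.028,0.225,-0.1,0.3,0,0,0,0.028,0.225,-0.06,0.3,0,0,0,0.028,0.225,-0.035,0.3,0,0,0,0.028,0.225,-0.02,0.3,0,0,0,0.028,0.225,-0.01,0.3,0,0,0,0.028,0.225,-0.005,0.3,0,0,0,0.028,0.225,-0.003,0.3,0,0,0,0.028,0.225,-0.003,0.3]

```text
clock: 19.2
position: [0.651, -0.0409, 0.0225]
ee_rot: [0.649, 0.761, 0.0, 0.001]
ft_force: [-4.1, -1.3, 5.3]
grip_width: 0.618
grasp_force: 43.3
```

Run:
```python
from h import *
st(); wrist("w8.png")
```

```text
t 19.2 tcp [ 0.651  -0.0409  0.0225] yaw 99.1 tilt [ 0.001 -0.   ] grip 0.618 43.3 F [-4.1 -1.3  5.3] q [ 0.39  0.65 -0.54  1.57  0.38  1.02 -0.1 ]
```

View pics/w8.png

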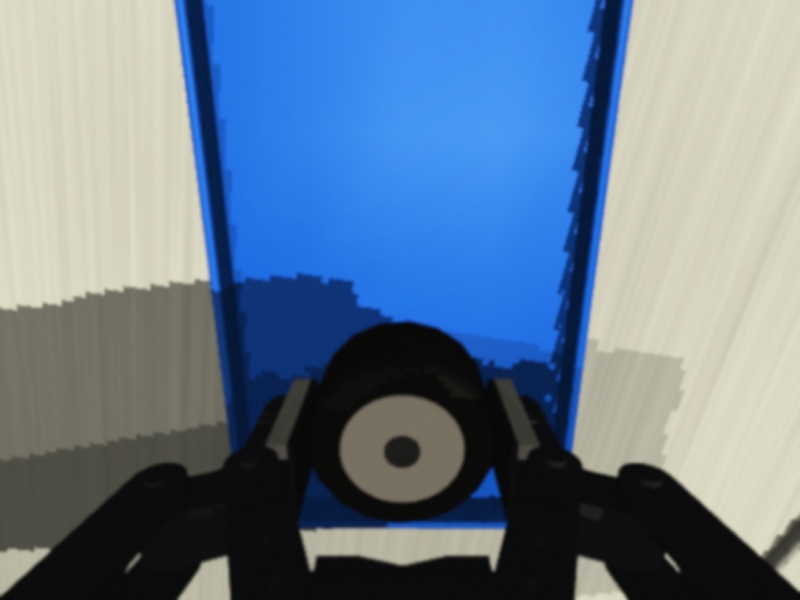

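The white wheel is inside the blue tray at (400,450), touching the floor. I'm releasing it part-open and moving over the orange wheel.

Emit:
play_rows:
  plan: [0,0,0,0,0,0,0.75,0,0,0,0,0,0,0.75,0,0,0,0,0,0,0.75,0,0,0,0,0,-0.02,0.75,0,0,0,0,0,-0.06,0.75,0,0,0,0,0,-0.1,1,0,0,0,0,0,-0.125,1,0,0,0,0.363,-0.16,-0.125,1,0,0,0,0.363,-0.16,-0.125,1,0,0,0,0.363,-0.16,-0.125,1,0,0,0,0.363,-0.16,-0.125,1,0,0,0,0.363,-0.16,-0.125,1,0,0,0,0.363,-0.16,-0.125,1,0,0,0,0.363,-0.16,-0.125,1,0,0,0,0.363,-0.16,-0.125,1,0,0,0,0.363,-0.16,-0.125,1]

```text
clock: 21.25
position: [0.436, 0.2912, 0.1469]
ee_rot: [0.649, 0.761, 0.0, 0.001]
ft_force: [0.2, 0.4, 0.1]
grip_width: 1.005
grasp_force: 0.0
```

Run:
```python
from h import *
st(); m,im=wrist("w9.png")
for b in blobs(im,[3,120,60],[18,255,255],30):
    print(cen(b)*1.5625,circ(onplane(m,b,.032)))
```

```text
t 21.25 tcp [0.436  0.2912 0.1469] yaw 99.1 tilt [ 0.001 -0.   ] grip 1.005 0.0 F [0.2 0.4 0.1] q [ 0.03  0.29 -0.8   1.81  0.23  1.13 -0.69]
[398.39085821 559.89972015] (array([0.4608, 0.1217]), np.float64(0.0058), 28, 38)
[402.00160908 294.28226626] (array([0.4358, 0.2938]), np.float64(0.0164), 114, 114)
[202.46744561 257.00178107] (array([0.3338, 0.2976]), np.float64(0.0168), 121, 121)
```

View pics/w9.png

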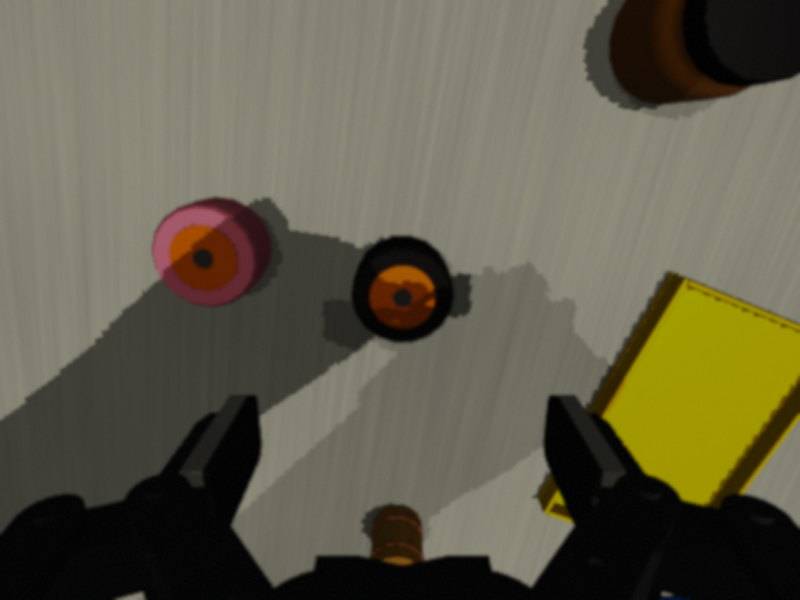

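The orange wheel is at (402,294), directly below; the pink decoy (203,257) leaves 18 mm of finger clearance.

Emit:
play_rows:
  plan: [0,0,0,0.002,0,0.04,1,0,0,0,0.002,0,0.08,1,0,0,0,0.002,0,0.11,1,0,0,0,0.002,0,0.124,1,0,0,0,0.002,0,0.129,1,0,0,0,0.002,0,0.129,1,0,0,0,0.002,0,0.129,0.3,0,0,0,0.002,0,0.129,0.3,0,0,0,0.002,0,0.129,0.3,0,0,0,0.002,0,0.129,0.3,0,0,0,0.002,0,0.129,0.3,0,0,0,0.002,0,0.129,0.3]

```text
clock: 22.8
position: [0.4352, 0.2944, 0.0184]
ee_rot: [0.649, 0.761, 0.0, 0.0]
ft_force: [-2.4, -1.3, 9.0]
grip_width: 0.618
grasp_force: 40.8
```

Run:
```python
from h import *
st(); go(.6389,.0385,.12,99.1)
```

```text
t 22.8 tcp [0.4352 0.2944 0.0184] yaw 99.1 tilt [0.001 0.   ] grip 0.618 40.8 F [-2.4 -1.3  9. ] q [-0.06  0.47 -0.72  1.91  0.4   0.9  -0.82]
go (0.6389, 0.0385, 0.12, 99.1) -> az 0.0 d [-0.285   0.1607 -0.1014]
```

Emit:
play_rows:
  plan: [0,0,0,0,0,-0.03,0.3,0,0,0,0,0,-0.07,0.3,0,0,0,0,0,-0.1,0.3,0,0,0,-0.285,0.161,-0.1,0.3,0,0,0,-0.285,0.161,-0.1,0.3,0,0,0,-0.285,0.161,-0.1,0.3,0,0,0,-0.285,0.161,-0.1,0.3,0,0,0,-0.285,0.161,-0.1,0.3,0,0,0,-0.285,0.161,-0.1,0.3,0,0,0,-0.285,0.161,-0.1,0.3,0,0,0,-0.285,0.161,-0.1,0.3,0,0,0,-0.285,0.161,-0.1,0.3,0,0,0,-0.285,0.161,-0.06,0.3,0,0,0,-0.285,0.161,-0.035,0.3,0,0,0,-0.285,0.161,-0.02,0.3,0,0,0,-0.285,0.161,-0.01,0.3,0,0,0,-0.285,0.161,-0.005,0.3,0,0,0,-0.285,0.161,-0.003,0.3,0,0,0,-0.285,0.161,-0.003,0.3]

```text
clock: 25.18
position: [0.6393, 0.0385, 0.0215]
ee_rot: [0.649, 0.761, 0.0, 0.0]
ft_force: [-3.7, -0.2, 5.3]
grip_width: 0.616
grasp_force: 43.2
```

Run:
```python
from h import *
st(); wrist("w10.png")
```

```text
t 25.18 tcp [0.6393 0.0385 0.0215] yaw 99.1 tilt [ 0.001 -0.   ] grip 0.616 43.2 F [-3.7 -0.2  5.3] q [ 0.3   0.64 -0.58  1.6   0.4   1.01 -0.24]
```

View pics/w10.png

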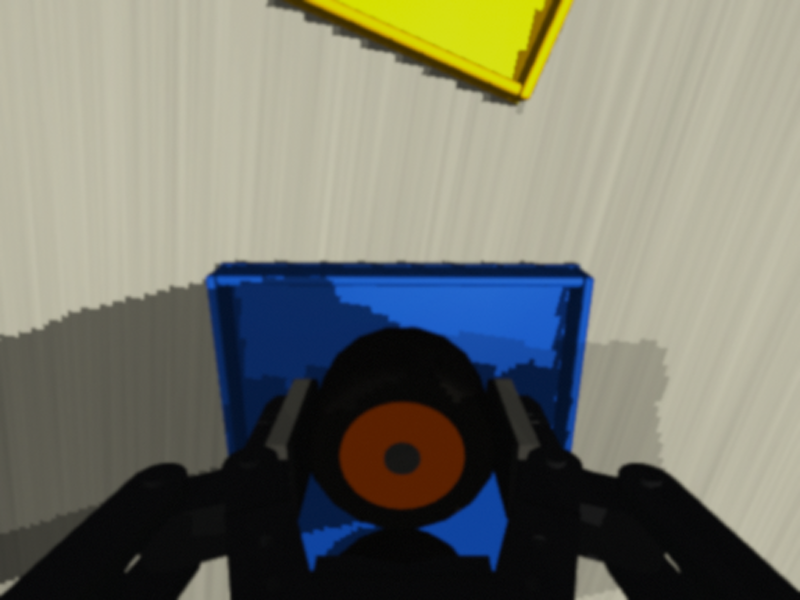

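The orange wheel sits in the blue tray at (400,455), with the white one behind it at (400,550). Releasing and moving above the coupling.

Emit:
play_rows:
  plan: [0,0,0,0,0,0,0.75,0,0,0,0,0,0,0.75,0,0,0,0,0,0,0.75,0,0,0,0,0,-0.02,0.75,0,0,0,0,0,-0.06,0.75,0,0,0,0,0,-0.1,1,0,0,0,0,0,-0.125,1,0,0,0,0.11,-0.164,-0.125,1,0,0,0,0.11,-0.164,-0.125,1,0,0,0,0.11,-0.164,-0.125,1,0,0,0,0.11,-0.164,-0.125,1,0,0,0,0.11,-0.164,-0.125,1,0,0,0,0.11,-0.164,-0.125,1]

```text
clock: 26.85
position: [0.4609, 0.1203, 0.1459]
ee_rot: [0.649, 0.761, 0.001, 0.0]
ft_force: [0.7, -0.0, -1.0]
grip_width: 0.999
grasp_force: 0.0
```

Run:
```python
from h import *
st(); m,im=wrist("w11.png")
print(proj(m,[[.459,.12,.045]])*1.5625)
go(.622,.229,.15,78)
```

```text
t 26.85 tcp [0.4609 0.1203 0.1459] yaw 99.1 tilt [0.001 0.   ] grip 0.999 0.0 F [ 0.7 -0.  -1. ] q [ 0.37  0.16 -0.77  1.93  0.12  1.1  -0.29]
[[397.6223427  308.97619572]]
go (0.622, 0.229, 0.15, 78) -> az 21.1 d [ 0.0819  0.1764 -0.0042]
```

View pics/w11.png

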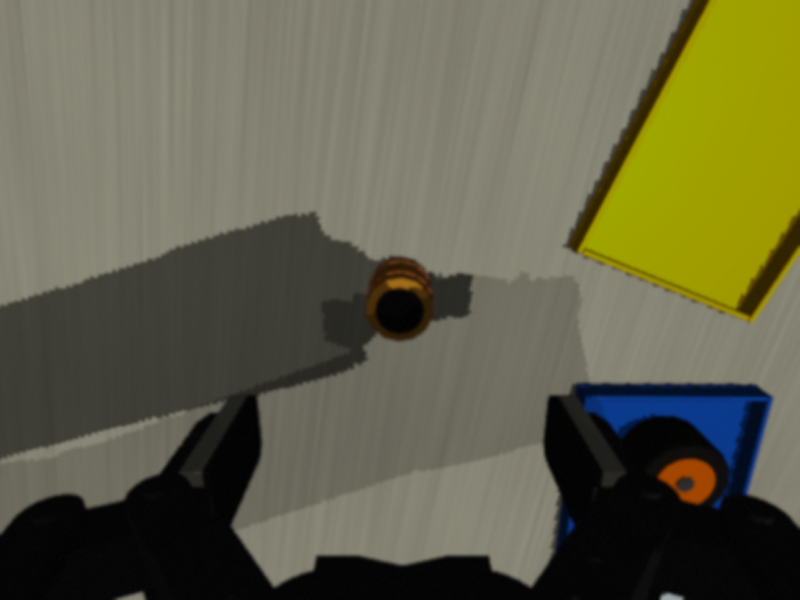

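The coupling mouth is at (400,308), as predicted. Gripping it.

Emit:
play_rows:
  plan: [0,0,0,0,0,0.04,1,0,0,0,0,0,0.075,1,0,0,0,0,0,0.1,1,0,0,0,0,0,0.115,1,0,0,0,0,0,0.121,1,0,0,0,0,0,0.121,1,0,0,0,0,0,0.121,0.1,0,0,0,0,0,0.121,0.1,0,0,0,0,0,0.121,0.1,0,0,0,0,0,0.121,0.1,0,0,0,0,0,0.121,0.1,0,0,0,0,0,0.121,0.1,0,0,0,0,0,0.121,0.1]
  squeeze: 50

```text
clock: 28.52
position: [0.4598, 0.1209, 0.0249]
ee_rot: [0.649, 0.761, 0.0, 0.0]
ft_force: [-2.1, -0.5, 7.1]
grip_width: 0.382
grasp_force: 49.2
```

Run:
```python
from h import *
st(); go(.622,.229,.13)
```

```text
t 28.52 tcp [0.4598 0.1209 0.0249] yaw 99.1 tilt [ 0.001 -0.   ] grip 0.382 49.2 F [-2.1 -0.5  7.1] q [ 0.29  0.35 -0.71  2.03  0.3   0.86 -0.43]
go (0.622, 0.229, 0.13, None) -> az 0 d [ 0.081   0.1774 -0.1051]
```

Emit:
play_rows:
  plan: [0,0,0,0,0,-0.03,0.1,0,0,0,0,0,-0.07,0.1,0,0,0,0,0,-0.1,0.1,0,0,0,0.025,0.05,-0.1,0.1,0,0,0,0.05,0.1,-0.1,0.1,0,0,0,0.07,0.15,-0.1,0.1,0,0,0,0.081,0.177,-0.1,0.1,0,0,0,0.081,0.177,-0.1,0.1,0,0,0,0.081,0.177,-0.06,0.1,0,0,0,0.081,0.177,-0.035,0.1,0,0,0,0.081,0.177,-0.02,0.1,0,0,0,0.081,0.177,-0.01,0.1,0,0,0,0.081,0.177,-0.005,0.1,0,0,0,0.081,0.177,-0.003,0.1,0,0,0,0.081,0.177,-0.003,0.1]

```text
clock: 30.4
position: [0.6218, 0.2292, 0.028]
ee_rot: [0.649, 0.761, 0.0, 0.0]
ft_force: [-1.0, -0.7, 1.2]
grip_width: 0.382
grasp_force: 50.7
```

Run:
```python
from h import *
st()
```

```text
t 30.4 tcp [0.6218 0.2292 0.028 ] yaw 99.1 tilt [0.001 0.   ] grip 0.382 50.7 F [-1.  -0.7  1.2] q [ 0.05  0.7  -0.66  1.53  0.47  1.07 -0.56]
```

Emit:
play_rows:
  plan: [0,0,0,0,0,0.001,0.1,0,0,0,0,0,0.001,0.1,0,0,0,0,0,0.001,0.6,0,0,0,0,0,0.001,0.6,0,0,0,0,0,0.001,0.6,0,0,0,0,0,0.001,0.6,0,0,0,0,0,-0.02,0.6,0,0,0,0,0,-0.06,0.6,0,0,0,0,0,-0.1,1,0,0,0,0,0,-0.15,1,0,0,0,0,-0.18,-0.15,1,0,0,0,0,-0.18,-0.15,1,0,0,0,0,-0.18,-0.15,1,0,0,0,0,-0.18,-0.15,1,0,0,0,0,-0.18,-0.15,1]

```text
clock: 32.28
position: [0.4446, 0.2005, 0.1787]
ee_rot: [0.649, 0.761, 0.001, 0.001]
ft_force: [0.4, 0.0, 0.2]
grip_width: 1.001
grasp_force: 0.0
```

Run:
```python
from h import *
st()
a=viewer.camera("scene")[100:320,120:400,::-1];b=viewer.camera("side")[90:310,120:400,::-1]
cv2.imwrite("pics/f.png",cv2.resize(np.hstack([a,b]),(800,314),interpolation=cv2.INTER_CUBIC))
```

```text
t 32.27 tcp [0.4446 0.2005 0.1787] yaw 99.1 tilt [ 0.003 -0.   ] grip 1.001 0.0 F [0.4 0.  0.2] q [ 0.28  0.16 -0.86  1.87  0.13  1.17 -0.46]
```

View pics/f.png

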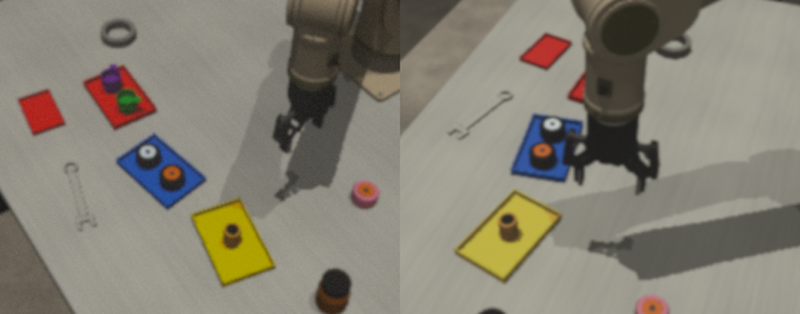

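The final views show both caps in the larger red tray (112,78 and 128,102), both wheels in blue (148,155 and 172,177) and the coupling upright in yellow (232,235). The jar, tape roll and pink decoy look untouched.

```bash
python3 -c "
from workcell import manip
print(manip.hand_in())"
```

```text
the job is handed in; nothing more can be done
None
```

I sorted all five parts into their trays with the violet cap placed before the green one, and handed the job in at about 32 s; the last camera views show everything in place, but no verdict came back.

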